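Park the index plunger, draw out the shuttle and unload the battery pack

ROBOT

A 7-joint arm with a two-finger parallel gripper is mounted at the origin on the work surface. World frame = base frame: x ahead of the robot, y to its left, z up, the work surface at z = 0. Lengths are in m, angles in rad, forces in N, time in s.
With the tool pointing down it reaches from about 0.4 to 0.875 m from the base axis. Payload 19.3 kg.
Tool frame: the origin (TCP) lies midway between the tips of the shut fingers; the grasp point (between the pads) lies 19 mm behind it; x points along the fingers, z is the direction in which the jaws open and shut, and the axes are right-handed (so a half turn about x gives the same grasp; the last joint's range is limited). The gripper opens to 85 mm and grips with 20 to 120 N. Pads are 22 mm wide; open, the fingers measure 114 mm over their backs; the gripper's body (76 mm by 85 mm) begins 54 mm behind the grasp point. The pads swing forward as they close: fully open they stand 13 mm farther back than shut.
Start: joints at [1.145, 0.521, -0.036, 1.599, 0.021, 1.021, -0.113], TCP at [0.218, -0.586, 0.231] pointing down, gripper open.
Joint ranges: [-2.91, 2.91], [-0.3, 2.13], [-1.5, 1.42], [0.17, 2.43], [-1.26, 4.41], [0.16, 1.93], [-2.52, 2.52]. Speed limits (rad/s): [1.89, 1.89, 2.39, 2.39, 3.01, 3.01, 3.01].

INTERFACE

Orientations are given as a rotation vector (axis times angle).
In Python, from bench import env gives the robot as it stands.
- The arm moves only by the tool carry_out, never from a script. Its argument "commands" is a list of rows, each an object of numbers: "jaw": the finger opening in m, from 0 to 0.0854; "tx", "ty", "tz": the shift along the world's x, y, z in m; "ax", "ay", "az": the turn, a rotation vector about the world's x, y, z in rad. In form: [{"jaw": .., "tx": .., "ty": .., "tz": .., "ax": .., "ay": .., "az": ..}, ...]. A call has 1 to 10 rows; each row is the pose to reach, as a shift and turn from the pose commanded when the call began; what a row does not reach only later rows make up. A row lasts 1/12 s, in which the tool goes at most 41.7 mm and 7.16 degrees, less where a joint would pass 70% of its speed; a pose out of reach is approached as far as the arm can. A call with a gripper value outside its range is refused whole. The fingers move at their own pace and stop on an object; "force" is the grip in N (left out, the last holds). Time passes only in rows, so rows that repeat a pose let the fingers close. It gives the time, the measured TCP pose, the force and the opening at its end, in the units of the state.
- env.get_state(): the state, without advancing time (a new reading comes with each control period).
- env.get_image(name): name is "side" or "top" or "wrist"; returns (picture, depth): 480x640x3 uint8, red, green, blue; 480x640 float32, m along the optical axis (not along the pixel's ray), 0 where there is no reading.
- env.get_calibration(name): a dict with "mtx" (3x3 intrinsics, pixels), "k1" (the pictures are not rectified: a ray, as slopes to the right and down, at radius r is drawn at 1 + k1 r^2 times it, then the intrinsics apply), "extrinsics" (4x4, takes a point from camera to world coordinates). Camera axes: x right, y down, z forward; pixel columns grow to the right and rows downward; lengths in m; the calibration is good to about 2 mm. A picture is of the moment at which its call begins: read the wrist's pose just before it. get_calibration takes no time and is no camera call; for the wrist camera it gives the pose at the moment of the call.
- env.sign_off(): hands the job in, once; it reports no verdict.
The state is a dict: "time_s": time; "q": joint angles; "joint_vel": joint speeds; "effort": joint torques, N m; "tcp_pos": TCP position; "ee_rot": TCP orientation; "force": force on the tool from outside, world axes, zero at the start; "ft_torque": the same for the moment, N m; "width": opening from 0.0 (shut) to 1.0 (fully open).
Only numpy, scipy, OpenCV 4.12 (cv2) and the standard library are available. Lean on these libraries where they do the work, as an engineer would, in place of code of your own. Each camera call takes 0.05 s, during which the arm holds its last target. There are 200 camera calls.

TASK

Unload the press fixture: pull the spring plunger's black wing knob straight out along its sloping axis, twist it into its rest notch and let go so that it stays retracted by itself, then draw the shuttle by its round black handle all the way out from under the press head to its end stop. Then take the battery pack off the shuttle and lay it flat in the empty tray, lengthwise between the two end lips and about centred across the tray. Set it down without dropping it, leave the plunger parked and the shuttle out, and do not disturb the pack in the other tray or the other things lying about.

Things in the scene. Friction and masses are not known exactly. Their poses are not given: they have to be found in the camera images.
- fixture: press fixture bolted to the table: aluminium base plate 230 x 350 x 12 mm, spanning -105 to +125 mm in its own x and +-175 mm in its own y; origin at the table under it, x pointing away from the plunger side, z up. The shuttle runs along its y, its plate's top 38 mm above the table.
- press_head (a point): middle of the press head's underside, 82 mm over the table, above the pack's starting place; axes as the fixture's. Head and arm span 38 mm to -x, 110 mm to +x and +-22 mm in y about it, up to 183 mm over the table; the white column behind (60 mm wide) stands 80 to 120 mm to +x, 202 mm high.
- wing_grip (a point): centre of the plunger's black wing knob, a bar 60 mm long (its x) x 16 mm thick (its y) x 28 mm high (its z). z is the plunger's axis, out of the housing, 35 degrees from vertical, leaning to the fixture's -x: pull along +z, twist about +z (counter-clockwise seen from above). The axes turn with the knob. Pushed in, the collar (radius 24 mm) ends 28 mm below this point along the axis.
- plunger (a joint): pull of the plunger in m: 0 = pin fully in, locking the shuttle; 0.026 = pulled out to the stop. The spring pulls back with 8 N at 0 rising to 14 N. The knob can be turned only when pulled beyond 0.018; dropped into its rest notch it reads 0.013 and the pin is clear of the shuttle.
- wing (a joint): twist of the wing knob in rad: 0 at the start (within 0.08), the rest notch is at 1.2 (it catches from about 1.05 to the stop at 1.28).
- shuttle (a joint): travel of the shuttle in m along the fixture's -y: 0 = under the press head, locked by the pin; 0.15 = drawn out against its end stop. Rubs with about 3 N.
- handle_grip (a point): centre of the upright round black handle on the shuttle, 28 mm diameter, 36 mm high; the shuttle's plate is 29 mm below this point. It stands 108 mm from the pack's centre to the fixture's -y. Axes as the fixture's.
- cell_mid (a point): centre of the battery pack to be unloaded: grey block with a yellow band, 95 mm long (its x) x 50 mm wide (its y) x 24 mm high (its z). It lies on the shuttle's plate between two end lips 12 mm high beyond its short ends; its long sides are free.
- cell: the same battery pack; origin at the centre of its underside. 0.1 to 0.2 kg.
- tray_free: the empty tray, fixed to the table: grey floor plate 125 mm (its x) x 80 mm (its y), 4 mm thick, with a lip 16 mm high over the table along each short end (107 mm clear between them), long sides open; origin at the centre of its underside.
- tray_full: the other tray, identical, in which a finished pack already lies; origin at the centre of its underside.
- spare_mid (a point): centre of the finished pack (same size and look) in the other tray; leave it alone.
- bottle_mid (a point): white plastic bottle standing, 56 mm diameter, 140 mm high; this point is its centre.
- tape: roll of tape lying flat, 90 mm outside diameter, 25 mm high; origin at the centre of its underside.
- driver: screwdriver lying on the table along its x; origin near its middle, at table height.
- gauge: steel gauge block lying, 90 x 30 x 30 mm; origin at the centre of its underside.
- tin_mid (a point): squat jar with a metal lid, 70 mm diameter, 80 mm high; this point is its centre.
- wrench: wrench lying on the table along its x; origin near its middle, at table height.
Mind the look-alikes: they are no part of the job. What is shaped like the tray_free but red is not meant.

How it is judged:
By the outcome, as a careful person would: the job done as asked, in the order asked, and still so for the second after the job is handed in, with the robot touching nothing.
It also fails if it takes over 69 s, if anything falls off the work surface, if the arm or the gripper's body presses on something with over 40 N, if the wrist force passes 120 N, or if a joint passes its speed limit or range.

## Working session

There is one attempt and no reset: what is moved stays moved. The work goes in short steps, Python scripts to look and compute and a tool call to move; the robot and the scene stay as the last step left them, time stands still between calls to the robot, and variables do not carry over. Pictures are saved under pics/ and viewed, about 8 in all and at most 12, crops included, and the job is handed in when it is done.

Besides the shell and the picture viewer there is one more tool, called after "Emit:" in YAML: its name, and indented under it one key for each argument. carry_out: Moves the arm, as the interface text tells. Its arguments: {"type":"object","properties":{"commands":{"type":"array"},"force":{"type":"number"}},"required":["commands"]}

```bash
mkdir -p pics; ls; cat > h.py <<'E'
import numpy as np, cv2
from bench import env
from scipy.spatial.transform import Rotation as R
def grab(n,save=None):
    im,d=env.get_image(n); c=env.get_calibration(n)
    if save: cv2.imwrite('pics/'+save,im[:,:,::-1])
    return im,d,c
def rays(c,uv):
    uv=np.atleast_2d(uv).astype(float); K=np.array(c['mtx']); 
    p=np.c_[(uv[:,0]-K[0,2])/K[0,0],(uv[:,1]-K[1,2])/K[1,1]]; q=p.copy()
    for _ in range(20): q=p/(1+c['k1']*(q**2).sum(1,keepdims=True))
    return np.c_[q,np.ones(len(q))]
def plane(c,uv,z):
    E=np.array(c['extrinsics']); r=rays(c,uv)@E[:3,:3].T; o=E[:3,3]
    return o+r*((z-o[2])/r[:,2])[:,None]
def cloud(c,d,mask=None):
    m=d>0
    if mask is not None: m&=mask
    v,u=np.nonzero(m); r=rays(c,np.c_[u,v])*d[v,u][:,None]; E=np.array(c['extrinsics'])
    return r@E[:3,:3].T+E[:3,3], np.c_[u,v]
E
python3 - <<'E'
from h import *
s=env.get_state(); print({k:np.round(v,3) for k,v in s.items()})
for n in ('top','side'):
    im,d,c=grab(n,n+'1.png'); np.savez(n+'1.npz',im=im,d=d); print(n,c, (d>0).mean())
E
```

```text
pics
{'time_s': np.float64(0.0), 'q': array([ 1.145,  0.522, -0.036,  1.6  ,  0.021,  1.021, -0.113]), 'joint_vel': array([-0.001,  0.001,  0.001,  0.   ,  0.001,  0.   ,  0.001]), 'effort': array([ 1.0000e-03, -9.2710e+01,  1.9800e+00, -3.6992e+01,  1.8000e-02,
        8.0000e-03,  0.0000e+00]), 'tcp_pos': array([ 0.218, -0.586,  0.231]), 'ee_rot': array([ 0.944,  1.358, -0.943]), 'force': array([0.479, 0.093, 0.192]), 'ft_torque': array([ 0.061, -0.025,  0.016]), 'width': np.float64(0.994)}
top {'mtx': array([[460.16490478,   0.        , 325.96463172],
       [  0.        , 460.16490478, 234.49740714],
       [  0.        ,   0.        ,   1.        ]]), 'k1': 0.03616209425314594, 'extrinsics': array([[-7.09665918e-04, -9.93374044e-01,  1.14923910e-01,
         3.77727072e-01],
       [-9.99828947e-01, -1.41914558e-03, -1.84407833e-02,
        -1.48424535e-01],
       [ 1.84816892e-02, -1.14917338e-01, -9.93203117e-01,
         1.38068972e+00],
       [ 0.00000000e+00,  0.00000000e+00,  0.00000000e+00,
         1.00000000e+00]])} 0.9959016927083333
side {'mtx': array([[532.46981055,   0.        , 321.17010451],
       [  0.        , 532.46981055, 243.06957791],
       [  0.        ,   0.        ,   1.        ]]), 'k1': -0.06657291326640043, 'extrinsics': array([[-0.98853053, -0.10155027,  0.11178077,  0.38087386],
       [-0.1509821 ,  0.64770051, -0.74678542,  0.99986179],
       [ 0.0034358 , -0.75509708, -0.655604  ,  1.12606972],
       [ 0.        ,  0.        ,  0.        ,  1.        ]])} 0.9960091145833333
```

View pics/top1.png

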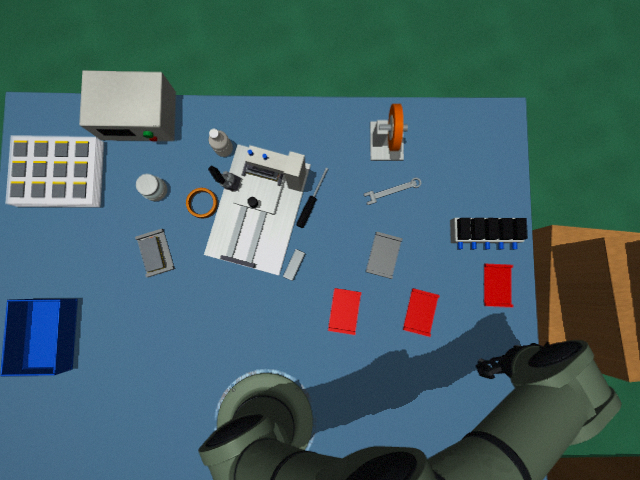

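View pics/side1.png

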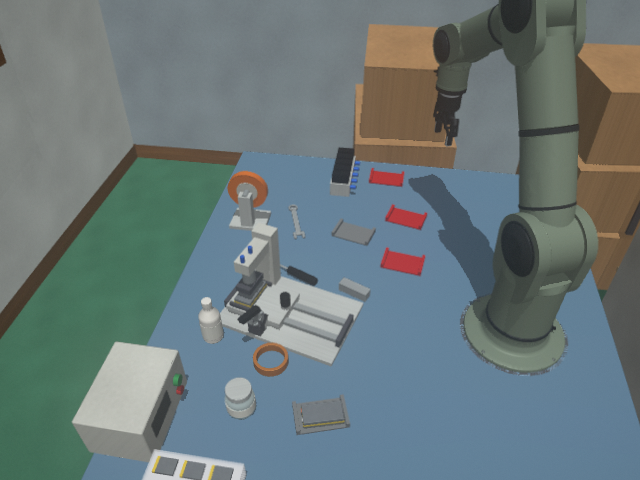

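The top view shows the fixture around (258,210), its handle at (253,202), the wing at (217,175), the empty tray at (384,255) and the full tray at (154,253). The side view agrees. Next I measure these with the depth images.

```bash
python3 - <<'E'
from h import *
D={n:np.load(n+'1.npz') for n in('top','side')}
im,d=D['top']['im'],D['top']['d']; c=env.get_calibration('top')
P,uv=cloud(c,d); Z=np.zeros(d.shape); Z[uv[:,1],uv[:,0]]=P[:,2]
X=np.zeros(d.shape+(3,)); X[uv[:,1],uv[:,0]]=P
hsv=cv2.cvtColor(im,cv2.COLOR_RGB2HSV)
# base plate: not blue, z .006-.05
m=((hsv[...,1]<60)&(Z>.004)&(Z<.022)).astype(np.uint8); m[:140]=0;m[290:]=0;m[:,:200]=0;m[:,320:]=0
cs,_=cv2.findContours(m,0,2); k=max(cs,key=cv2.contourArea)
h=np.vstack([q for q in cs if cv2.contourArea(q)>60])
pts=plane(c,h[:,0],.012)[:,:2].astype(np.float32)
r=cv2.minAreaRect(pts); print('base',r,cv2.boxPoints(r))
# empty tray
for nm,(a,b,e,f) in {'free':(360,225,408,282),'full':(130,225,180,280)}.items():
    m=((hsv[...,1]<70)).astype(np.uint8); mm=np.zeros_like(m); mm[b:f,a:e]=m[b:f,a:e]
    cs,_=cv2.findContours(mm,0,2); k=max(cs,key=cv2.contourArea)
    r=cv2.minAreaRect(plane(c,k[:,0],.008)[:,:2].astype(np.float32)); print(nm,r,cv2.boxPoints(r))
# dark things in both views
for n in D:
    im,d=D[n]['im'],D[n]['d']; c=env.get_calibration(n); g=im.max(2)<60
    P,uv=cloud(c,d,g); k=(P[:,0]>.3)&(P[:,0]<.75)&(P[:,1]>-.15)&(P[:,1]<.2)&(P[:,2]>.03)
    M=np.zeros(d.shape,np.uint8); M[uv[k,1],uv[k,0]]=1
    nn,l,st,ce=cv2.connectedComponentsWithStats(M)
    L=l[uv[:,1],uv[:,0]]
    for i in range(1,nn):
        if st[i,4]>15: q=P[L==i]; print(n,st[i],q.mean(0).round(3),q.min(0).round(3),q.max(0).round(3))
t=cv2.resize(D['top']['im'][130:290,180:330],None,fx=4,fy=4,interpolation=2)[:600]
s=cv2.resize(D['side']['im'][210:370,190:380],None,fx=3.7,fy=3.7,interpolation=2)[:600]
cv2.imwrite('pics/z.png',s[:,:,::-1]); cv2.imwrite('pics/zt.png',t[:,:,::-1])
E
```

```text
base ((0.6139472126960754, 0.03149358928203583), (0.23159609735012054, 0.34896567463874817), 74.62113952636719) [[ 0.41500235 -0.0338852 ]
 [ 0.7514727  -0.12643105]
 [ 0.8128921   0.09687238]
 [ 0.4764217   0.18941823]]
free ((0.4765448272228241, -0.34626504778862), (0.0807318463921547, 0.1265634149312973), 75.30079650878906) [[ 0.4050916  -0.36925247]
 [ 0.5275128  -0.40136722]
 [ 0.5479981  -0.32327762]
 [ 0.42557687 -0.29116288]]
full ((0.4828355610370636, 0.33353883028030396), (0.12782354652881622, 0.08460045605897903), 17.747526168823242) [[0.40907133 0.35434416]
 [0.4348595  0.27376994]
 [0.5565998  0.3127335 ]
 [0.5308116  0.39330772]]
top [299 162   6  23  58] [ 0.697 -0.104  0.108] [ 0.673 -0.111  0.034] [ 0.722 -0.097  0.169]
top [208 166  21  18 165] [0.692 0.133 0.109] [0.668 0.109 0.068] [0.721 0.161 0.131]
top [248 166  31  11 135] [0.708 0.005 0.095] [ 0.695 -0.032  0.051] [0.722 0.051 0.153]
top [224 174  17  16 116] [0.679 0.093 0.063] [0.663 0.078 0.03 ] [0.706 0.118 0.088]
top [248 197  10  11  84] [0.621 0.037 0.079] [0.61  0.026 0.035] [0.638 0.05  0.09 ]
```

View pics/z.png

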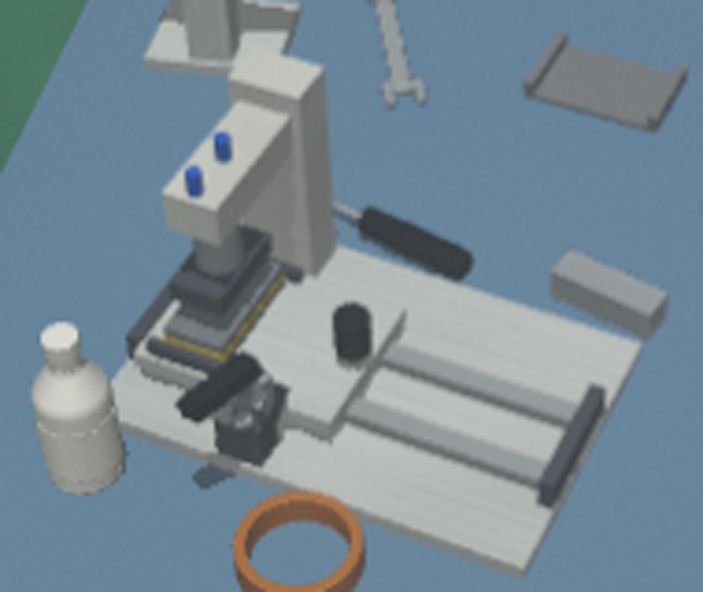

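The zoomed side view shows the wing bar at about (220,385), the collar below it at (250,430), the handle at (350,330), and the pack with its yellow band under the head. One more measurement for the wing's yaw, the handle and the bottle, then I move.

```bash
cat >> h.py <<'E'
FO=np.array([.6166,.0411,0]); FY=np.array([.9642,-.2652,0]); FX=np.array([FY[1],-FY[0],0]); ZZ=np.array([0,0,1.])
AX=-np.sin(np.radians(35))*FX+np.cos(np.radians(35))*ZZ
FR=np.c_[FX,FY,ZZ]
def fix(p): return (np.asarray(p)-FO)@FR
def world(f): return FO+FR@np.asarray(f)
def Rtool(x,z):
    x=x/np.linalg.norm(x); z=z-x*(z@x); z/=np.linalg.norm(z); return R.from_matrix(np.c_[x,np.cross(z,x),z])
def delta(p,Rt):
    s=env.get_state(); t=np.array(p)-s['tcp_pos']; rv=(Rt*R.from_rotvec(s['ee_rot']).inv()).as_rotvec()
    print('t',t.round(4),'turn',rv.round(4),'deg',np.degrees(np.linalg.norm(rv)).round(1))
E
python3 - <<'E'
from h import *
M=R.from_rotvec(env.get_state()['ee_rot']).as_matrix(); print('tool axes\n',M.round(3))
U1=np.cos(np.radians(35))*FX+np.sin(np.radians(35))*ZZ
for n in('top','side'):
    D=np.load(n+'1.npz'); im,d=D['im'],D['d']; c=env.get_calibration(n)
    P,uv=cloud(c,d,im.max(2)<75); f=fix(P)
    k=(f[:,0]>-.16)&(f[:,0]<-.06)&(f[:,1]>-.0)&(f[:,1]<.1)&(f[:,2]>.08)&(f[:,2]<.15)
    q=f[k]; print(n,'wing n',len(q)); 
    if len(q)>20:
        W=P[k]-FO; a=np.c_[W@U1,W@FY,W@AX]; print(a.mean(0).round(4),a.min(0).round(3),a.max(0).round(3))
        k2=a[:,2]>np.percentile(a[:,2],30); rr=cv2.minAreaRect(a[k2,:2].astype(np.float32)); print(rr, np.percentile(a[:,2],[50,80,95]).round(4))
    # bottle
    P,uv=cloud(c,d,(im.min(2)>120)); f=P
    for nm,b in {'bottle':(.7,.82,.09,.17),'jar':(.58,.72,.22,.36)}.items():
        k=(f[:,0]>b[0])&(f[:,0]<b[1])&(f[:,1]>b[2])&(f[:,1]<b[3])&(f[:,2]>.03); q=f[k]
        if len(q): print(n,nm,q.mean(0).round(3),q.min(0).round(3),q.max(0).round(3))
print('AX',AX)
E
```

```text
tool axes
 [[-0.     0.937  0.348]
 [ 0.001  0.348 -0.937]
 [-1.    -0.    -0.001]]
top wing n 179
[-0.0261  0.0485  0.1509] [-0.06   0.028  0.106] [-0.003  0.071  0.167]
((-0.031001340597867966, 0.049667857587337494), (0.015636557713150978, 0.06358969956636429), 56.270633697509766) [0.1566 0.1627 0.1646]
top bottle [0.795 0.139 0.112] [0.777 0.115 0.068] [0.816 0.163 0.145]
top jar [0.671 0.337 0.079] [0.641 0.31  0.047] [0.703 0.36  0.087]
side wing n 184
[-0.0332  0.0466  0.158 ] [-0.059  0.027  0.133] [-0.008  0.069  0.168]
((-0.03209495171904564, 0.04886656999588013), (0.016382694244384766, 0.05849980562925339), 58.47780227661133) [0.161 0.164 0.166]
side bottle [0.796 0.154 0.088] [0.703 0.124 0.03 ] [0.82  0.17  0.147]
side jar [0.667 0.339 0.073] [0.637 0.307 0.031] [0.702 0.36  0.085]
AX [0.15211247 0.5530424  0.81915204]
```

```bash
cat >> h.py <<'E'
U1=np.cos(np.radians(35))*FX+np.sin(np.radians(35))*ZZ
def ang(deg): return np.cos(np.radians(deg))*U1+np.sin(np.radians(deg))*FY
W=world([-.113,.049,.1064])
E
python3 - <<'E'
from h import *
print(W); Rt=Rtool(-AX,ang(57)); delta(W+.1*AX,Rt); delta(W+.25*AX,Rt)
E
```

```text
[0.6938134 0.1370598 0.1064   ]
t [ 0.4915  0.778  -0.0425] turn [-0.553   0.2687  0.3593] deg 40.8
t [0.5143 0.8609 0.0804] turn [-0.553   0.2687  0.3593] deg 40.8
```

Emit:
carry_out:
  commands:
    - {"jaw": 0.085,"tx": 0.2,"ty": 0.3,"tz": 0.15}
    - {"tx": 0.2,"ty": 0.3,"tz": 0.15}
    - {"tx": 0.2,"ty": 0.3,"tz": 0.15}
    - {"tx": 0.2,"ty": 0.3,"tz": 0.15}
    - {"tx": 0.2,"ty": 0.3,"tz": 0.15}
    - {"tx": 0.2,"ty": 0.3,"tz": 0.15}
    - {"tx": 0.48,"ty": 0.8,"tz": 0.15,"ax": -0.553,"ay": 0.269,"az": 0.359}
    - {"tx": 0.48,"ty": 0.8,"tz": 0.15,"ax": -0.553,"ay": 0.269,"az": 0.359}
    - {"tx": 0.48,"ty": 0.8,"tz": 0.15,"ax": -0.553,"ay": 0.269,"az": 0.359}
    - {"tx": 0.48,"ty": 0.8,"tz": 0.15,"ax": -0.553,"ay": 0.269,"az": 0.359}

```text
invalid input
```

Emit:
carry_out:
  commands:
    - {"jaw": 0.085,"tx": 0.2,"ty": 0.3,"tz": 0.15,"ax": 0,"ay": 0,"az": 0}
    - {"jaw": 0.085,"tx": 0.2,"ty": 0.3,"tz": 0.15,"ax": 0,"ay": 0,"az": 0}
    - {"jaw": 0.085,"tx": 0.2,"ty": 0.3,"tz": 0.15,"ax": 0,"ay": 0,"az": 0}
    - {"jaw": 0.085,"tx": 0.2,"ty": 0.3,"tz": 0.15,"ax": 0,"ay": 0,"az": 0}
    - {"jaw": 0.085,"tx": 0.2,"ty": 0.3,"tz": 0.15,"ax": 0,"ay": 0,"az": 0}
    - {"jaw": 0.085,"tx": 0.2,"ty": 0.3,"tz": 0.15,"ax": 0,"ay": 0,"az": 0}
    - {"jaw": 0.085,"tx": 0.48,"ty": 0.8,"tz": 0.15,"ax": -0.553,"ay": 0.269,"az": 0.359}
    - {"jaw": 0.085,"tx": 0.48,"ty": 0.8,"tz": 0.15,"ax": -0.553,"ay": 0.269,"az": 0.359}
    - {"jaw": 0.085,"tx": 0.48,"ty": 0.8,"tz": 0.15,"ax": -0.553,"ay": 0.269,"az": 0.359}
    - {"jaw": 0.085,"tx": 0.48,"ty": 0.8,"tz": 0.15,"ax": -0.553,"ay": 0.269,"az": 0.359}

```text
time_s: 0.93
tcp_pos: [0.4217, -0.2625, 0.3394]
ee_rot: [0.436, 1.349, -1.061]
force: [2.2, -1.1, 0.3]
width: 0.993
```

```bash
python3 - <<'E'
from h import *
Rt=Rtool(-AX,ang(57)); delta(W+.2*AX,Rt); print(env.get_state()['q'].round(3))
E
```

```text
t [ 0.3026  0.5102 -0.0692] turn [-0.1974  0.0976  0.1296] deg 14.6
[ 0.379  0.216 -0.238  1.84   0.469  1.211 -1.033]
```

Emit:
carry_out:
  commands:
    - {"jaw": 0.085,"tx": 0.3,"ty": 0.51,"tz": 0.05,"ax": -0.197,"ay": 0.098,"az": 0.13}
    - {"jaw": 0.085,"tx": 0.3,"ty": 0.51,"tz": 0.05,"ax": -0.197,"ay": 0.098,"az": 0.13}
    - {"jaw": 0.085,"tx": 0.3,"ty": 0.51,"tz": 0.05,"ax": -0.197,"ay": 0.098,"az": 0.13}
    - {"jaw": 0.085,"tx": 0.3,"ty": 0.51,"tz": 0.05,"ax": -0.197,"ay": 0.098,"az": 0.13}
    - {"jaw": 0.085,"tx": 0.3,"ty": 0.51,"tz": 0.05,"ax": -0.197,"ay": 0.098,"az": 0.13}
    - {"jaw": 0.085,"tx": 0.3,"ty": 0.51,"tz": 0.05,"ax": -0.197,"ay": 0.098,"az": 0.13}
    - {"jaw": 0.085,"tx": 0.3,"ty": 0.51,"tz": 0.05,"ax": -0.197,"ay": 0.098,"az": 0.13}
    - {"jaw": 0.085,"tx": 0.3,"ty": 0.51,"tz": 0.05,"ax": -0.197,"ay": 0.098,"az": 0.13}
    - {"jaw": 0.085,"tx": 0.3,"ty": 0.51,"tz": 0.05,"ax": -0.197,"ay": 0.098,"az": 0.13}
    - {"jaw": 0.085,"tx": 0.3,"ty": 0.51,"tz": 0.05,"ax": -0.197,"ay": 0.098,"az": 0.13}

```text
time_s: 1.77
tcp_pos: [0.631, 0.0944, 0.373]
ee_rot: [0.155, 1.331, -1.106]
force: [1.0, -0.2, 1.4]
width: 0.995
```

```bash
python3 - <<'E'
from h import *
Rt=Rtool(-AX,ang(57)); delta(W+.15*AX,Rt); print(env.get_state()['q'].round(3))
E
```

```text
t [ 0.0856  0.1256 -0.1437] turn [-0.0057 -0.0032  0.0033] deg 0.4
[-0.27   0.676 -0.372  1.133  0.615  1.847 -1.443]
```

Emit:
carry_out:
  commands:
    - {"jaw": 0.05,"tx": 0.085,"ty": 0.125,"tz": -0.06,"ax": -0.006,"ay": -0.003,"az": 0.003}
    - {"jaw": 0.05,"tx": 0.085,"ty": 0.125,"tz": -0.1,"ax": -0.006,"ay": -0.003,"az": 0.003}
    - {"jaw": 0.05,"tx": 0.085,"ty": 0.125,"tz": -0.143,"ax": -0.006,"ay": -0.003,"az": 0.003}
    - {"jaw": 0.05,"tx": 0.085,"ty": 0.125,"tz": -0.143,"ax": -0.006,"ay": -0.003,"az": 0.003}
    - {"jaw": 0.05,"tx": 0.085,"ty": 0.125,"tz": -0.143,"ax": -0.006,"ay": -0.003,"az": 0.003}
    - {"jaw": 0.05,"tx": 0.085,"ty": 0.125,"tz": -0.143,"ax": -0.006,"ay": -0.003,"az": 0.003}
    - {"jaw": 0.05,"tx": 0.085,"ty": 0.125,"tz": -0.143,"ax": -0.006,"ay": -0.003,"az": 0.003}
    - {"jaw": 0.05,"tx": 0.085,"ty": 0.125,"tz": -0.143,"ax": -0.006,"ay": -0.003,"az": 0.003}

```text
time_s: 2.43
tcp_pos: [0.7155, 0.2174, 0.2305]
ee_rot: [0.151, 1.324, -1.107]
force: [0.5, -0.6, 1.1]
width: 0.582
```

```bash
python3 - <<'E'
from h import *
im,d,c=grab('wrist','w1.png'); np.savez('w1.npz',im=im,d=d)
Rt=Rtool(-AX,ang(57)); delta(W+.15*AX,Rt); print(env.get_state()['q'].round(3))
P,uv=cloud(c,d,im.max(2)<75); Q=P-FO; a=np.c_[Q@U1,Q@FY,Q@AX]
k=(abs(a[:,0]+.03)<.06)&(abs(a[:,1]-.049)<.06)&(a[:,2]>.13)&(a[:,2]<.18)
print(k.sum(),a[k].mean(0),np.percentile(a[k,2],[5,50,95]))
k&=a[:,2]>np.percentile(a[k,2],50)-.004
print(cv2.minAreaRect(a[k,:2].astype(np.float32)))
E
```

```text
t [ 0.0008  0.0031 -0.0028] turn [-0.0004  0.0025  0.0011] deg 0.2
[-0.438  1.029 -0.324  0.772  0.646  1.865 -1.494]
1611 [-0.03708273  0.0551648   0.16338105] [0.16056963 0.16410373 0.16540581]
((-0.03335360065102577, 0.05313480645418167), (0.015233862213790417, 0.059446461498737335), 56.508853912353516)
```

View pics/w1.png

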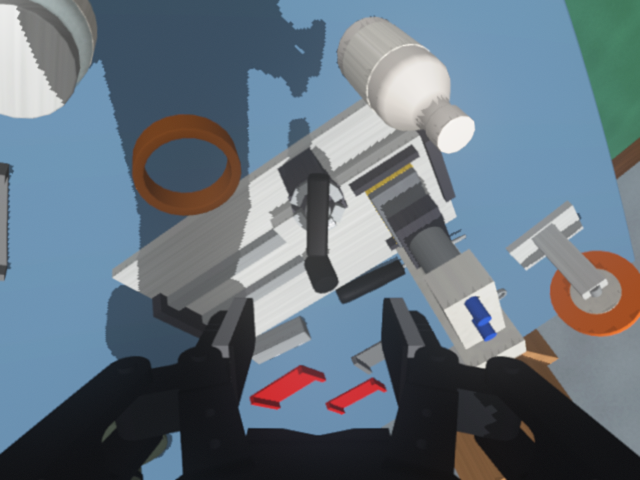

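The wrist view shows the wing bar end-on between the open fingers, (318,180) to (320,290), with the fingers centred on it. It agrees with the overhead measurement to within 4 mm, so I go in.

```bash
python3 - <<'E'
from h import *
C=FO+U1*-.033+FY*.0525+AX*.1505; print(C,fix(C))
Rt=Rtool(-AX,ang(56.5)); delta(C-.014*AX,Rt)
E
```

```text
[0.69728232 0.13647415 0.10435436] [-0.11335671  0.05250067  0.10435436]
t [-0.0207 -0.0882 -0.1392] turn [-0.0018 -0.0024 -0.0061] deg 0.4
```

Emit:
carry_out:
  commands:
    - {"jaw": 0.05,"tx": -0.005,"ty": -0.022,"tz": -0.035,"ax": -0.002,"ay": -0.002,"az": -0.006}
    - {"jaw": 0.05,"tx": -0.01,"ty": -0.044,"tz": -0.07,"ax": -0.002,"ay": -0.002,"az": -0.006}
    - {"jaw": 0.05,"tx": -0.015,"ty": -0.066,"tz": -0.104,"ax": -0.002,"ay": -0.002,"az": -0.006}
    - {"jaw": 0.05,"tx": -0.018,"ty": -0.077,"tz": -0.122,"ax": -0.002,"ay": -0.002,"az": -0.006}
    - {"jaw": 0.05,"tx": -0.021,"ty": -0.088,"tz": -0.139,"ax": -0.002,"ay": -0.002,"az": -0.006}
    - {"jaw": 0.05,"tx": -0.021,"ty": -0.088,"tz": -0.139,"ax": -0.002,"ay": -0.002,"az": -0.006}
    - {"jaw": 0.05,"tx": -0.021,"ty": -0.088,"tz": -0.139,"ax": -0.002,"ay": -0.002,"az": -0.006}

```text
time_s: 3.07
tcp_pos: [0.6951, 0.1288, 0.0935]
ee_rot: [0.157, 1.32, -1.113]
force: [0.6, 0.6, 0.4]
width: 0.587
```

```bash
python3 - <<'E'
from h import *
C=FO+U1*-.033+FY*.0525+AX*.1505
Rt=Rtool(-AX,ang(56.5)); delta(C-.014*AX,Rt); print(env.get_state()['q'].round(3))
im,d,c=grab('wrist','w2.png')
E
```

```text
t [ 0.     -0.     -0.0007] turn [ 0.0004 -0.0004  0.0006] deg 0.0
[-0.315  1.043 -0.327  1.112  0.681  1.547 -1.612]
```

View pics/w2.png

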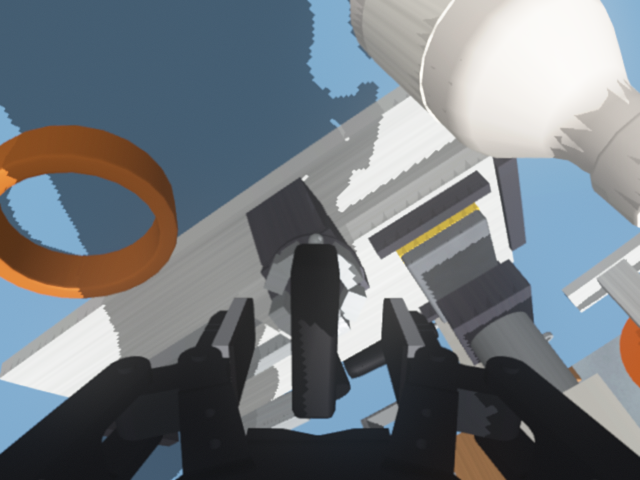

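The knob sits midway between the pads. I close on it and pull 23 mm along the axis.

Emit:
carry_out:
  force: 70
  commands:
    - {"jaw": 0.005,"tx": 0,"ty": 0,"tz": 0,"ax": 0,"ay": 0,"az": 0}
    - {"jaw": 0.005,"tx": 0,"ty": 0,"tz": 0,"ax": 0,"ay": 0,"az": 0}
    - {"jaw": 0.005,"tx": 0,"ty": 0,"tz": 0,"ax": 0,"ay": 0,"az": 0}
    - {"jaw": 0.005,"tx": 0,"ty": 0,"tz": 0,"ax": 0,"ay": 0,"az": 0}
    - {"jaw": 0.005,"tx": 0,"ty": 0,"tz": 0,"ax": 0,"ay": 0,"az": 0}
    - {"jaw": 0.005,"tx": 0,"ty": 0,"tz": 0,"ax": 0,"ay": 0,"az": 0}
    - {"jaw": 0.005,"tx": 0.0012,"ty": 0.0044,"tz": 0.0066,"ax": 0,"ay": 0,"az": 0}
    - {"jaw": 0.005,"tx": 0.0024,"ty": 0.0088,"tz": 0.0131,"ax": 0,"ay": 0,"az": 0}
    - {"jaw": 0.005,"tx": 0.0035,"ty": 0.0127,"tz": 0.0188,"ax": 0,"ay": 0,"az": 0}
    - {"jaw": 0.005,"tx": 0.0035,"ty": 0.0127,"tz": 0.0188,"ax": 0,"ay": 0,"az": 0}

```text
time_s: 3.95
tcp_pos: [0.6984, 0.1426, 0.1105]
ee_rot: [0.154, 1.321, -1.112]
force: [0.5, -8.0, -12.4]
width: 0.172
```

```bash
python3 - <<'E'
from h import *
s=env.get_state(); C=FO+U1*-.033+FY*.0525+AX*.1505
q=s['tcp_pos']-(C-.014*AX); print([(q@v).round(4) for v in (U1,FY,AX)],'f',[(s['force']@v).round(1) for v in(U1,FY,AX)],s['width'],s['ft_torque'],s['q'].round(3))
E
```

```text
[np.float64(-0.0016), np.float64(-0.0005), np.float64(0.0227)] f [np.float64(-0.9), np.float64(2.6), np.float64(-14.5)] 0.1718663306450127 [ 0.56536925 -0.96198202  0.57601188] [-0.333  1.039 -0.328  1.073  0.672  1.588 -1.599]
```

Pulled 22.7 mm with 14.5 N spring force. Now I twist 1.2 rad about the axis.

Emit:
carry_out:
  commands:
    - {"jaw": 0.005,"tx": 0,"ty": 0,"tz": 0,"ax": 0.0182,"ay": 0.0664,"az": 0.0983}
    - {"jaw": 0.005,"tx": 0,"ty": 0,"tz": 0,"ax": 0.0365,"ay": 0.1327,"az": 0.1966}
    - {"jaw": 0.005,"tx": 0,"ty": 0,"tz": 0,"ax": 0.0548,"ay": 0.1991,"az": 0.2949}
    - {"jaw": 0.005,"tx": 0,"ty": 0,"tz": 0,"ax": 0.073,"ay": 0.2654,"az": 0.3932}
    - {"jaw": 0.005,"tx": 0,"ty": 0,"tz": 0,"ax": 0.0913,"ay": 0.3318,"az": 0.4915}
    - {"jaw": 0.005,"tx": 0,"ty": 0,"tz": 0,"ax": 0.1095,"ay": 0.3982,"az": 0.5898}
    - {"jaw": 0.005,"tx": 0,"ty": 0,"tz": 0,"ax": 0.1278,"ay": 0.4645,"az": 0.6881}
    - {"jaw": 0.005,"tx": 0,"ty": 0,"tz": 0,"ax": 0.146,"ay": 0.5309,"az": 0.7864}
    - {"jaw": 0.005,"tx": 0,"ty": 0,"tz": 0,"ax": 0.1643,"ay": 0.5972,"az": 0.8847}
    - {"jaw": 0.005,"tx": 0,"ty": 0,"tz": 0,"ax": 0.1825,"ay": 0.6636,"az": 0.983}

```text
time_s: 4.78
tcp_pos: [0.6975, 0.1419, 0.1092]
ee_rot: [-0.732, 1.773, -0.173]
force: [-2.5, -6.6, -11.1]
width: 0.173
```

```bash
cat >> h.py <<'E'
def wstat():
    s=env.get_state(); C=FO+U1*-.033+FY*.0525+AX*.1505
    q=s['tcp_pos']-(C-.014*AX); print([(q@v).round(4) for v in (U1,FY,AX)],'f',[(s['force']@v).round(1) for v in(U1,FY,AX)],s['width'].round(3),s['ft_torque'].round(2),s['q'].round(3))
    Rc=R.from_rotvec(s['ee_rot']); print('twist',(Rc*Rtool(-AX,ang(56.5)).inv()).as_rotvec().round(3), 'along', ((Rc*Rtool(-AX,ang(56.5)).inv()).as_rotvec()@AX).round(3))
E
python3 -c "
from h import *
wstat()"
```

```text
Traceback (most recent call last):
  File "h.py", line 36, in wstat
    q=s['tcp_pos']-(C-.014*AX); print([(q@v).round(4) for v in (U1,FY,AX)],'f',[(s['force']@v).round(1) for v in(U1,FY,AX)],s['width'].round(3),s['ft_torque'].round(2),s['q'].round(3))
                                                                                                                            ^^^^^^^^^^^^^^^^
AttributeError: 'float' object has no attribute 'round'
```

```bash
sed -i "s/s\['width'\].round(3)/s['width']/" h.py; python3 -c "
from h import *
wstat()"
```

```text
[np.float64(-0.0016), np.float64(-0.0012), np.float64(0.021)] f [np.float64(-0.6), np.float64(-0.6), np.float64(-13.1)] 0.17323467774628937 [ 0.85 -0.28 -0.09] [-0.246  1.068 -0.528  1.069  0.816  1.663 -0.459]
twist [0.182 0.671 0.989] along 1.209
```

Emit:
carry_out:
  commands:
    - {"jaw": 0.005,"tx": 0,"ty": 0,"tz": 0,"ax": 0.0,"ay": 0.0,"az": 0.0}
    - {"jaw": 0.005,"tx": -0.0005,"ty": -0.002,"tz": -0.003,"ax": 0,"ay": 0,"az": 0}
    - {"jaw": 0.005,"tx": -0.001,"ty": -0.004,"tz": -0.006,"ax": 0,"ay": 0,"az": 0}
    - {"jaw": 0.005,"tx": -0.0015,"ty": -0.0055,"tz": -0.0082,"ax": 0,"ay": 0,"az": 0}
    - {"jaw": 0.005,"tx": -0.0015,"ty": -0.0055,"tz": -0.0082,"ax": 0,"ay": 0,"az": 0}
    - {"jaw": 0.005,"tx": -0.0015,"ty": -0.0055,"tz": -0.0082,"ax": 0,"ay": 0,"az": 0}

```text
time_s: 5.28
tcp_pos: [0.6965, 0.138, 0.1031]
ee_rot: [-0.726, 1.769, -0.177]
force: [-2.3, 3.0, 8.2]
width: 0.172
```

```bash
python3 -c "
from h import *
wstat()"
```

```text
[np.float64(-0.0017), np.float64(-0.0011), np.float64(0.0137)] f [np.float64(2.9), np.float64(-3.0), np.float64(8.0)] 0.17246166416226616 [ 0.03  0.68 -0.38] [-0.24   1.069 -0.528  1.085  0.819  1.647 -0.471]
twist [0.181 0.665 0.985] along 1.202
```

Spring load gone and resting in the notch (13.7 mm). I open and back out along the axis.

Emit:
carry_out:
  commands:
    - {"jaw": 0.045,"tx": 0,"ty": 0,"tz": 0,"ax": 0,"ay": 0,"az": 0}
    - {"jaw": 0.045,"tx": 0,"ty": 0,"tz": 0,"ax": 0,"ay": 0,"az": 0}
    - {"jaw": 0.045,"tx": 0,"ty": 0,"tz": 0,"ax": 0,"ay": 0,"az": 0}
    - {"jaw": 0.045,"tx": 0.003,"ty": 0.011,"tz": 0.016,"ax": 0,"ay": 0,"az": 0}
    - {"jaw": 0.045,"tx": 0.008,"ty": 0.028,"tz": 0.041,"ax": 0,"ay": 0,"az": 0}
    - {"jaw": 0.045,"tx": 0.013,"ty": 0.048,"tz": 0.071,"ax": 0,"ay": 0,"az": 0}
    - {"jaw": 0.045,"tx": 0.018,"ty": 0.066,"tz": 0.098,"ax": 0,"ay": 0,"az": 0}
    - {"jaw": 0.085,"tx": 0.018,"ty": 0.066,"tz": 0.15,"ax": 0,"ay": 0,"az": 0}
    - {"jaw": 0.085,"tx": 0.018,"ty": 0.066,"tz": 0.15,"ax": 0,"ay": 0,"az": 0}

```text
time_s: 6.03
tcp_pos: [0.715, 0.2051, 0.2573]
ee_rot: [-0.723, 1.766, -0.175]
force: [0.4, -0.8, 1.1]
width: 0.789
```

```bash
python3 - <<'E'
from h import *
for n in('top','side','wrist'):
    im,d,c=grab(n,n+'2.png'); P,uv=cloud(c,d,im.max(2)<80); f=fix(P)
    k=(abs(f[:,0])<.03)&(f[:,1]>-.04)&(f[:,1]<.04)&(f[:,2]>.075)&(f[:,2]<.1)
    if k.sum()>5: r=cv2.minAreaRect(f[k][:,:2].astype(np.float32)); print(n,'handle',k.sum(),r,np.median(f[k],0))
    Q=P-FO; a=np.c_[Q@U1,Q@FY,Q@AX]
    k=(abs(a[:,0]+.03)<.06)&(abs(a[:,1]-.049)<.06)&(a[:,2]>.14)&(a[:,2]<.19)
    if k.sum()>20:
        m=np.percentile(a[k,2],90); k&=a[:,2]>m-.005; print(n,'wing',m,cv2.minAreaRect(a[k,:2].astype(np.float32)))
delta(world([0,0,.25]),Rtool(-ZZ,FY))
E
```

```text
top handle 67 ((-3.7674326449632645e-05, 0.0068767378106713295), (0.0222371406853199, 0.024670545011758804), 61.06071090698242) [0.0006336  0.00696201 0.08395986]
top wing 0.17730863616083672 ((-0.03215540573000908, 0.048916108906269073), (0.06354429572820663, 0.018768595531582832), 34.65441131591797)
side handle 70 ((-0.003413883503526449, 0.006390603259205818), (0.02578538842499256, 0.02320057712495327), 38.41793441772461) [-0.00502533  0.00497043  0.08313243]
side wing 0.1776295094095871 ((-0.03170889616012573, 0.04837267845869064), (0.058017030358314514, 0.01647034101188183), 36.4863395690918)
wrist handle 472 ((-0.0013493341393768787, 0.00876624882221222), (0.025417510420084, 0.025089289993047714), 59.09101486206055) [-0.00565166  0.00903967  0.08244527]
wrist wing 0.17461483109060477 ((-0.03479215130209923, 0.051519714295864105), (0.059544045478105545, 0.015939101576805115), 35.84697341918945)
t [-0.098  -0.1624 -0.003 ] turn [ 0.5218 -0.3366 -0.5979] deg 49.4
```

The parked wing reads about 13 mm out and turned about 69°, and stays there unaided. Next, the handle.

Emit:
carry_out:
  commands:
    - {"jaw": 0.085,"tx": -0.09,"ty": -0.16,"tz": 0.0,"ax": 0.522,"ay": -0.337,"az": -0.598}
    - {"jaw": 0.085,"tx": -0.09,"ty": -0.16,"tz": 0.0,"ax": 0.522,"ay": -0.337,"az": -0.598}
    - {"jaw": 0.085,"tx": -0.09,"ty": -0.16,"tz": 0.0,"ax": 0.522,"ay": -0.337,"az": -0.598}
    - {"jaw": 0.085,"tx": -0.09,"ty": -0.16,"tz": 0.0,"ax": 0.522,"ay": -0.337,"az": -0.598}
    - {"jaw": 0.085,"tx": -0.09,"ty": -0.16,"tz": 0.0,"ax": 0.522,"ay": -0.337,"az": -0.598}
    - {"jaw": 0.085,"tx": -0.09,"ty": -0.16,"tz": 0.0,"ax": 0.522,"ay": -0.337,"az": -0.598}
    - {"jaw": 0.085,"tx": -0.09,"ty": -0.16,"tz": 0.0,"ax": 0.522,"ay": -0.337,"az": -0.598}
    - {"jaw": 0.085,"tx": -0.09,"ty": -0.16,"tz": -0.03,"ax": 0.522,"ay": -0.337,"az": -0.598}
    - {"jaw": 0.085,"tx": -0.09,"ty": -0.16,"tz": -0.06,"ax": 0.522,"ay": -0.337,"az": -0.598}
    - {"jaw": 0.085,"tx": -0.09,"ty": -0.16,"tz": -0.06,"ax": 0.522,"ay": -0.337,"az": -0.598}

```text
time_s: 7.02
tcp_pos: [0.6215, 0.041, 0.1865]
ee_rot: [0.211, 1.569, -0.213]
force: [-0.6, 0.7, -0.8]
width: 0.995
```

```bash
python3 - <<'E'
from h import *
im,d,c=grab('wrist','w3.png'); P,uv=cloud(c,d,im.max(2)<80); f=fix(P)
k=(abs(f[:,0])<.03)&(f[:,1]>-.04)&(f[:,1]<.04)&(f[:,2]>.075)&(f[:,2]<.1)
r=cv2.minAreaRect(f[k][:,:2].astype(np.float32)); print('handle',k.sum(),r,np.median(f[k],0))
delta(world([*(r[0]),.052]),Rtool(-ZZ,FY)); print(env.get_state()['q'].round(3))
E
```

```text
handle 1488 ((-0.0025584378745406866, 0.010498779825866222), (0.027478782460093498, 0.026805680245161057), 60.02528762817383) [-0.003972    0.01009895  0.08732973]
t [ 0.0047 -0.0014 -0.1372] turn [-0.0002 -0.007  -0.0006] deg 0.4
[ 0.222  0.625 -0.584  1.616  0.384  1.025 -0.747]
```

View pics/w3.png

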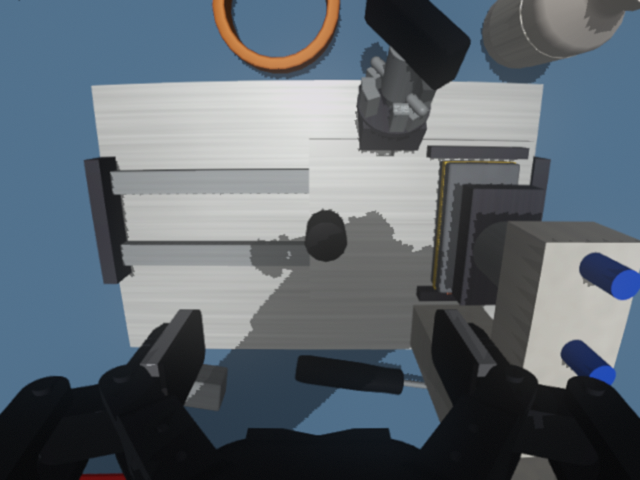

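The wrist view shows the handle at (325,235), midway between the fingers, the pack to its right, and the wing parked at (418,40). I go down and grip.

Emit:
carry_out:
  force: 60
  commands:
    - {"jaw": 0.06,"tx": 0.005,"ty": -0.0015,"tz": -0.04,"ax": 0,"ay": -0.007,"az": 0}
    - {"jaw": 0.06,"tx": 0.005,"ty": -0.0015,"tz": -0.08,"ax": 0,"ay": -0.007,"az": 0}
    - {"jaw": 0.06,"tx": 0.005,"ty": -0.0015,"tz": -0.115,"ax": 0,"ay": -0.007,"az": 0}
    - {"jaw": 0.06,"tx": 0.005,"ty": -0.0015,"tz": -0.134,"ax": 0,"ay": -0.007,"az": 0}
    - {"jaw": 0.06,"tx": 0.005,"ty": -0.0015,"tz": -0.134,"ax": 0,"ay": -0.007,"az": 0}
    - {"jaw": 0.015,"tx": 0.005,"ty": -0.0015,"tz": -0.134,"ax": 0,"ay": -0.007,"az": 0}
    - {"jaw": 0.015,"tx": 0.005,"ty": -0.0015,"tz": -0.134,"ax": 0,"ay": -0.007,"az": 0}
    - {"jaw": 0.015,"tx": 0.005,"ty": -0.0015,"tz": -0.134,"ax": 0,"ay": -0.007,"az": 0}
    - {"jaw": 0.015,"tx": 0.005,"ty": -0.0015,"tz": -0.134,"ax": 0,"ay": -0.007,"az": 0}
    - {"jaw": 0.015,"tx": 0.005,"ty": -0.0015,"tz": -0.134,"ax": 0,"ay": -0.007,"az": 0}

```text
time_s: 7.9
tcp_pos: [0.6267, 0.0434, 0.06]
ee_rot: [0.21, 1.56, -0.208]
force: [-30.1, 6.9, 21.0]
width: 0.307
```

The side force fits the grip pushing the handle against its inner stop, with the pads swinging forward adding the upward push. Pulling outward should relieve it.

Emit:
carry_out:
  commands:
    - {"jaw": 0.015,"tx": -0.004,"ty": 0.003,"tz": 0.006,"ax": 0,"ay": 0,"az": 0}
    - {"jaw": 0.015,"tx": -0.012,"ty": 0.0045,"tz": 0.006,"ax": 0,"ay": 0,"az": 0}
    - {"jaw": 0.015,"tx": -0.029,"ty": 0.009,"tz": 0.006,"ax": 0,"ay": 0,"az": 0}
    - {"jaw": 0.015,"tx": -0.046,"ty": 0.0135,"tz": 0.006,"ax": 0,"ay": 0,"az": 0}

```text
time_s: 8.23
tcp_pos: [0.5828, 0.055, 0.0637]
ee_rot: [0.212, 1.556, -0.209]
force: [5.9, 5.4, -37.3]
width: 0.299
```

```bash
cat >> h.py <<'E'
def st():
    s=env.get_state(); print('fixpos',fix(s['tcp_pos']).round(4),'ffix',(s['force']@FR).round(1),'w',round(float(s['width'])*85.4,1),'tq',s['ft_torque'].round(2),'q',s['q'].round(2),'t',s['time_s'])
E
python3 -c "
from h import *
st()"
```

```text
fixpos [-0.0045 -0.0363  0.0637] ffix [ -6.8   4.3 -37.3] w 25.5 tq [ 0.97 -1.05 -0.19] q [ 0.16  0.73 -0.51  1.81  0.51  0.73 -0.9 ] t 8.2333
```

Emit:
carry_out:
  commands:
    - {"jaw": 0.015,"tx": -0.012,"ty": 0.004,"tz": -0.0035,"ax": 0,"ay": 0,"az": 0}
    - {"jaw": 0.015,"tx": -0.028,"ty": 0.008,"tz": -0.0035,"ax": 0,"ay": 0,"az": 0}
    - {"jaw": 0.015,"tx": -0.046,"ty": 0.0135,"tz": -0.0035,"ax": 0,"ay": 0,"az": 0}
    - {"jaw": 0.015,"tx": -0.064,"ty": 0.0185,"tz": -0.0035,"ax": 0,"ay": 0,"az": 0}
    - {"jaw": 0.015,"tx": -0.08,"ty": 0.023,"tz": -0.0035,"ax": 0,"ay": 0,"az": 0}
    - {"jaw": 0.015,"tx": -0.09,"ty": 0.026,"tz": -0.0035,"ax": 0,"ay": 0,"az": 0}
    - {"jaw": 0.015,"tx": -0.096,"ty": 0.0275,"tz": -0.0035,"ax": 0,"ay": 0,"az": 0}
    - {"jaw": 0.015,"tx": -0.101,"ty": 0.029,"tz": -0.0035,"ax": 0,"ay": 0,"az": 0}
    - {"jaw": 0.015,"tx": -0.101,"ty": 0.029,"tz": -0.0035,"ax": 0,"ay": 0,"az": 0}

```text
time_s: 8.98
tcp_pos: [0.4833, 0.0825, 0.0631]
ee_rot: [0.21, 1.551, -0.212]
force: [-6.7, -11.3, 29.0]
width: 0.301
```

```bash
python3 -c "
from h import *
st()"
```

```text
fixpos [-0.0046 -0.1395  0.0631] ffix [12.7 -3.5 29. ] w 25.7 tq [-2.73  1.9  -0.18] q [ 0.08  0.62 -0.49  2.06  0.53  0.58 -1.06] t 8.9833
```

Emit:
carry_out:
  commands:
    - {"jaw": 0.015,"tx": -0.003,"ty": 0.001,"tz": 0.0015,"ax": 0,"ay": 0,"az": 0}
    - {"jaw": 0.015,"tx": -0.005,"ty": 0.0015,"tz": 0.0015,"ax": 0,"ay": 0,"az": 0}
    - {"jaw": 0.015,"tx": -0.005,"ty": 0.0015,"tz": 0.0015,"ax": 0,"ay": 0,"az": 0}

```text
time_s: 9.23
tcp_pos: [0.4815, 0.083, 0.0635]
ee_rot: [0.212, 1.548, -0.212]
force: [26.3, -16.7, -24.8]
width: 0.301
```

```bash
python3 -c "
from h import *
st()"
```

```text
fixpos [-0.0046 -0.1413  0.0635] ffix [  9.1  29.8 -24.8] w 25.7 tq [-3.54 -4.82  0.04] q [ 0.08  0.61 -0.49  2.07  0.54  0.57 -1.07] t 9.2333
```

30 N outward resistance at about 150 mm of travel: the end stop is reached. I relax, release, lift, and go over the pack.

Emit:
carry_out:
  commands:
    - {"jaw": 0.015,"tx": 0.0015,"ty": -0.0005,"tz": -0.001,"ax": 0,"ay": 0,"az": 0}
    - {"jaw": 0.06,"tx": 0.0015,"ty": -0.0005,"tz": -0.001,"ax": 0,"ay": 0,"az": 0}
    - {"jaw": 0.06,"tx": 0.0015,"ty": -0.0005,"tz": 0,"ax": 0,"ay": 0,"az": 0}
    - {"jaw": 0.06,"tx": 0.0015,"ty": -0.0005,"tz": 0,"ax": 0,"ay": 0,"az": 0}
    - {"jaw": 0.06,"tx": 0.0015,"ty": -0.0005,"tz": 0.03,"ax": 0,"ay": 0,"az": 0}
    - {"jaw": 0.085,"tx": 0.0015,"ty": -0.0005,"tz": 0.07,"ax": 0,"ay": 0,"az": 0}
    - {"jaw": 0.085,"tx": 0.03,"ty": -0.01,"tz": 0.11,"ax": 0,"ay": 0,"az": 0}
    - {"jaw": 0.085,"tx": 0.07,"ty": -0.02,"tz": 0.12,"ax": 0,"ay": 0,"az": 0}
    - {"jaw": 0.085,"tx": 0.104,"ty": -0.0286,"tz": 0.12,"ax": 0,"ay": 0,"az": 0}
    - {"jaw": 0.085,"tx": 0.104,"ty": -0.0286,"tz": 0.12,"ax": 0,"ay": 0,"az": 0}

```text
time_s: 10.07
tcp_pos: [0.5878, 0.0544, 0.1839]
ee_rot: [0.215, 1.549, -0.211]
force: [-1.2, -0.5, -0.8]
width: 1.001
```

```bash
python3 - <<'E'
from h import *
st()
im,d,c=grab('wrist','w4.png'); P,uv=cloud(c,d); f=fix(P)
k=(abs(f[:,0])<.08)&(abs(f[:,1]+.033)<.06)&(f[:,2]>.055)&(f[:,2]<.07)
r=cv2.minAreaRect(f[k][:,:2].astype(np.float32)); print('pack',k.sum(),r,np.median(f[k],0))
it,dt,ct=grab('top','t4.png'); P,uv=cloud(ct,dt,it.max(2)<80); f=fix(P)
k=(abs(f[:,0])<.03)&(abs(f[:,1]+.14)<.04)&(f[:,2]>.075)&(f[:,2]<.1); print('handle',k.sum(), f[k].mean(0))
E
```

```text
fixpos [-0.0052 -0.0313  0.1839] ffix [ 0.8 -1.  -0.8] w 85.4 tq [-0.02  0.07 -0.05] q [ 0.22  0.57 -0.59  1.73  0.38  0.94 -0.8 ] t 10.0667
pack 9411 ((-0.02113904058933258, -0.03062380477786064), (0.07495252043008804, 0.14617657661437988), 72.3227310180664) [-0.00580797 -0.0368475   0.06044625]
handle 0 [nan nan nan]<stdin>:7: RuntimeWarning: Mean of empty slice.
  ret = um.true_divide(
```

View pics/w4.png

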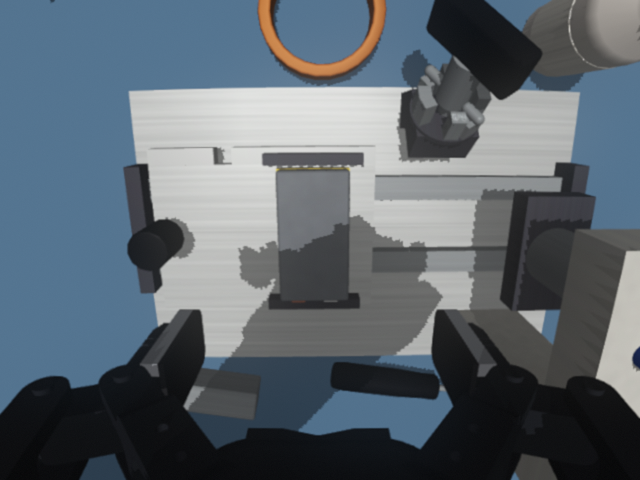

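The wrist view shows the shuttle fully out, with the pack top's corners at about (277,170), (349,170), (349,299) and (281,300). The handle at (155,243) is by the end stop, and the wing at (485,50) is still parked.

```bash
python3 - <<'E'
from h import *
c=env.get_calibration('wrist')
f=fix(plane(c,[(277,170),(349,170),(349,299),(280,300)],.062)); print(f.round(4))
m=f.mean(0); print(m); 
e=f[3]+f[2]-f[0]-f[1]; yaw=np.degrees(np.arctan2(e[1],e[0])); print('long axis yaw in fixture',yaw)
delta(world([-.004,m[1],.042]),Rtool(-ZZ,FY))
E
```

```text
[[-0.0498 -0.0628  0.062 ]
 [-0.0498 -0.0155  0.062 ]
 [ 0.0427 -0.0134  0.062 ]
 [ 0.0434 -0.0633  0.062 ]]
[-0.00336367 -0.03874635  0.062     ]
long axis yaw in fixture 0.48435738691994423
t [-0.0019 -0.0015 -0.1401] turn [-0.0013  0.0062  0.0004] deg 0.4
```

Emit:
carry_out:
  force: 40
  commands:
    - {"jaw": 0.075,"tx": -0.005,"ty": 0,"tz": -0.04,"ax": 0,"ay": 0.006,"az": 0}
    - {"jaw": 0.075,"tx": -0.005,"ty": 0,"tz": -0.08,"ax": 0,"ay": 0.006,"az": 0}
    - {"jaw": 0.075,"tx": -0.005,"ty": 0,"tz": -0.115,"ax": 0,"ay": 0.006,"az": 0}
    - {"jaw": 0.075,"tx": -0.005,"ty": 0,"tz": -0.134,"ax": 0,"ay": 0.006,"az": 0}
    - {"jaw": 0.075,"tx": -0.005,"ty": 0,"tz": -0.141,"ax": 0,"ay": 0.006,"az": 0}
    - {"jaw": 0.075,"tx": -0.005,"ty": 0,"tz": -0.141,"ax": 0,"ay": 0.006,"az": 0}
    - {"jaw": 0.035,"tx": -0.005,"ty": 0,"tz": -0.141,"ax": 0,"ay": 0.006,"az": 0}
    - {"jaw": 0.035,"tx": -0.005,"ty": 0,"tz": -0.141,"ax": 0,"ay": 0.006,"az": 0}
    - {"jaw": 0.035,"tx": -0.005,"ty": 0,"tz": -0.141,"ax": 0,"ay": 0.006,"az": 0}
    - {"jaw": 0.035,"tx": -0.005,"ty": 0,"tz": -0.141,"ax": 0,"ay": 0.006,"az": 0}

```text
time_s: 11.0
tcp_pos: [0.5776, 0.0571, 0.0428]
ee_rot: [0.211, 1.558, -0.209]
force: [0.0, 0.3, 8.2]
width: 0.576
```

```bash
python3 - <<'E'
from h import *
st()
# tray target
T=np.array([.4765,-.3463,0]); tx=np.array([.9676,-.2525,0]); ts=-np.array([.2525,.9676,0])
delta(T+[0,0,.2],Rtool(-ZZ,ts)); delta(T+[0,0,.2],Rtool(-ZZ,-ts))
E
```

```text
fixpos [-0.0051 -0.0418  0.0428] ffix [-0.3 -0.   8.2] w 49.2 tq [0.05 0.07 0.08] q [ 0.14  0.75 -0.49  1.83  0.53  0.69 -0.92] t 11.0
t [-0.1011 -0.4034  0.1572] turn [ 1.400e-03  2.900e-03 -1.558e+00] deg 89.3
t [-0.1011 -0.4034  0.1572] turn [-2.9000e-03  1.4000e-03  1.5836e+00] deg 90.7
```

Emit:
carry_out:
  commands:
    - {"jaw": 0.035,"tx": 0,"ty": 0,"tz": 0.015,"ax": 0,"ay": 0,"az": 0}
    - {"jaw": 0.035,"tx": 0,"ty": 0,"tz": 0.045,"ax": 0,"ay": 0,"az": 0}
    - {"jaw": 0.035,"tx": 0,"ty": 0,"tz": 0.08,"ax": 0,"ay": 0,"az": 0}
    - {"jaw": 0.035,"tx": 0,"ty": 0,"tz": 0.12,"ax": 0,"ay": 0,"az": 0}
    - {"jaw": 0.035,"tx": -0.008,"ty": -0.03,"tz": 0.13,"ax": 0,"ay": 0,"az": -0.1}
    - {"jaw": 0.035,"tx": -0.016,"ty": -0.06,"tz": 0.13,"ax": 0,"ay": 0,"az": -0.2}
    - {"jaw": 0.035,"tx": -0.024,"ty": -0.09,"tz": 0.13,"ax": 0,"ay": 0,"az": -0.32}
    - {"jaw": 0.035,"tx": -0.032,"ty": -0.12,"tz": 0.13,"ax": 0,"ay": 0,"az": -0.44}
    - {"jaw": 0.035,"tx": -0.04,"ty": -0.15,"tz": 0.13,"ax": 0,"ay": 0,"az": -0.56}
    - {"jaw": 0.035,"tx": -0.048,"ty": -0.18,"tz": 0.13,"ax": 0,"ay": 0,"az": -0.68}

```text
time_s: 11.83
tcp_pos: [0.528, -0.1246, 0.1722]
ee_rot: [0.745, 1.438, -0.743]
force: [0.1, -0.2, -2.8]
width: 0.575
```

```bash
python3 - <<'E'
from h import *
st()
T=np.array([.4765,-.3463,0]); ts=-np.array([.2525,.9676,0])
delta(T+[0,0,.18],Rtool(-ZZ,ts))
E
```

```text
fixpos [ 0.1832 -0.0415  0.1722] ffix [ 0.2  0.2 -2.8] w 49.1 tq [-0.08 -0.08 -0.01] q [ 0.43  0.49 -0.42  1.86  0.26  0.84 -1.07] t 11.8333
t [-0.0515 -0.2217  0.0078] turn [ 5.000e-04  1.900e-03 -8.722e-01] deg 50.0
```

Emit:
carry_out:
  commands:
    - {"jaw": 0.035,"tx": -0.007,"ty": -0.03,"tz": 0.004,"ax": 0,"ay": 0,"az": -0.12}
    - {"jaw": 0.035,"tx": -0.014,"ty": -0.06,"tz": 0.004,"ax": 0,"ay": 0,"az": -0.24}
    - {"jaw": 0.035,"tx": -0.021,"ty": -0.09,"tz": 0.004,"ax": 0,"ay": 0,"az": -0.36}
    - {"jaw": 0.035,"tx": -0.028,"ty": -0.12,"tz": 0.004,"ax": 0,"ay": 0,"az": -0.48}
    - {"jaw": 0.035,"tx": -0.035,"ty": -0.15,"tz": 0.004,"ax": 0,"ay": 0,"az": -0.6}
    - {"jaw": 0.035,"tx": -0.042,"ty": -0.18,"tz": 0.004,"ax": 0,"ay": 0,"az": -0.72}
    - {"jaw": 0.035,"tx": -0.049,"ty": -0.21,"tz": 0.004,"ax": 0,"ay": 0,"az": -0.84}
    - {"jaw": 0.035,"tx": -0.0515,"ty": -0.222,"tz": 0.004,"ax": 0,"ay": 0,"az": -0.872}
    - {"jaw": 0.035,"tx": -0.0515,"ty": -0.222,"tz": 0.004,"ax": 0,"ay": 0,"az": -0.872}
    - {"jaw": 0.035,"tx": -0.0515,"ty": -0.222,"tz": 0.004,"ax": 0,"ay": 0,"az": -0.872}

```text
time_s: 12.67
tcp_pos: [0.477, -0.3452, 0.1756]
ee_rot: [1.391, 1.08, -1.389]
force: [1.0, 0.8, -1.4]
width: 0.584
```

```bash
python3 - <<'E'
from h import *
st()
T=np.array([.4765,-.3463,0]); ts=-np.array([.2525,.9676,0])
delta(T+[0,0,.18],Rtool(-ZZ,ts))
im,d,c=grab('wrist','w5.png'); np.savez('w5.npz',im=im,d=d)
E
```

```text
fixpos [ 0.4095 -0.0322  0.1756] ffix [-1.1  0.7 -1.4] w 49.8 tq [ 0.04  0.02 -0.01] q [ 0.64  0.53 -0.17  1.75  0.11  0.87 -1.39] t 12.6667
t [-0.0005 -0.0011  0.0044] turn [-0.0004  0.0017 -0.0065] deg 0.4
```

View pics/w5.png

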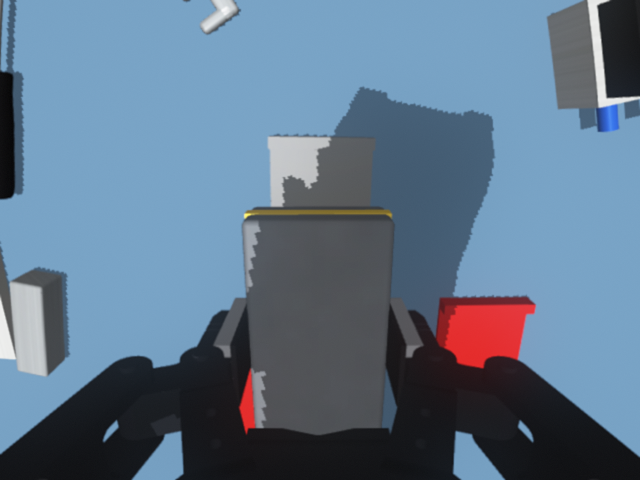

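The wrist view shows the held pack with its far top edge at row ~217, columns 245–391. The tray's far lip is at row 137, columns 269–375, straight ahead.

```bash
python3 - <<'E'
from h import *
s=env.get_state(); c=env.get_calibration('wrist'); p=s['tcp_pos']
T=np.array([.4765,-.3463,0]); tx=np.array([.9676,-.2525,0]); ts=-np.array([.2525,.9676,0])
def show(n,uv,z):
    q=plane(c,uv,z)-T; print(n,np.c_[q@tx,q@ts].round(4))
print('tcp',(p-T)@tx,(p-T)@ts)
show('packtop far',[(245,218),(391,218)],p[2]+.0192)
show('lip outer top',[(269,137),(375,137)],.016)
show('tray sides',[(271,205),(373,205)],.004)
D=np.load('w5.npz'); P,uv=cloud(c,D['d']); q=P-T; a=np.c_[q@tx,q@ts,P[:,2]]
k=(abs(a[:,1])<.03)&(a[:,2]>p[2]+.012)&(abs(a[:,0])<.07)&(uv[:,1]<425); b=a[k]; print('pack top pts',k.sum(),np.percentile(b,[1,50,99],axis=0).round(4))
k=(abs(a[:,1])<.06)&(a[:,2]>.010)&(a[:,2]<.03)&(a[:,0]>.04)&(a[:,0]<.08); b=a[k]; print('lip pts',k.sum(),np.percentile(b,[2,50,98],axis=0).round(4))
E
```

```text
tcp 0.00032143418193247863 -0.0021133090826339893
packtop far [[ 0.045  -0.0257]
 [ 0.0454  0.0209]]
lip outer top [[ 0.064  -0.0391]
 [ 0.0647  0.0394]]
tray sides [[ 0.0102 -0.0402]
 [ 0.011   0.0419]]
pack top pts 39020 [[-0.0351 -0.0292  0.1905]
 [ 0.0126 -0.001   0.1945]
 [ 0.0444  0.0283  0.254 ]]
lip pts 1273 [[ 0.0558 -0.0387  0.014 ]
 [ 0.06   -0.0006  0.0156]
 [ 0.0641  0.0382  0.0172]]
```

Emit:
carry_out:
  commands:
    - {"jaw": 0.035,"tx": 0.0033,"ty": -0.0034,"tz": -0.02,"ax": 0,"ay": 0,"az": -0.006}
    - {"jaw": 0.035,"tx": 0.0033,"ty": -0.0034,"tz": -0.055,"ax": 0,"ay": 0,"az": -0.006}
    - {"jaw": 0.035,"tx": 0.0033,"ty": -0.0034,"tz": -0.09,"ax": 0,"ay": 0,"az": -0.006}
    - {"jaw": 0.035,"tx": 0.0033,"ty": -0.0034,"tz": -0.12,"ax": 0,"ay": 0,"az": -0.006}
    - {"jaw": 0.035,"tx": 0.0033,"ty": -0.0034,"tz": -0.14,"ax": 0,"ay": 0,"az": -0.006}
    - {"jaw": 0.035,"tx": 0.0033,"ty": -0.0034,"tz": -0.152,"ax": 0,"ay": 0,"az": -0.006}
    - {"jaw": 0.035,"tx": 0.0033,"ty": -0.0034,"tz": -0.16,"ax": 0,"ay": 0,"az": -0.006}
    - {"jaw": 0.035,"tx": 0.0033,"ty": -0.0034,"tz": -0.163,"ax": 0,"ay": 0,"az": -0.006}
    - {"jaw": 0.035,"tx": 0.0033,"ty": -0.0034,"tz": -0.163,"ax": 0,"ay": 0,"az": -0.006}

```text
time_s: 13.47
tcp_pos: [0.4807, -0.3483, 0.0122]
ee_rot: [1.395, 1.077, -1.393]
force: [-0.8, -0.4, -0.8]
width: 0.574
```

```bash
python3 - <<'E'
from h import *
st(); s=env.get_state(); print(s['tcp_pos'].round(4)); grab('wrist','w6.png')
T=np.array([.4765,-.3463,0]); ts=-np.array([.2525,.9676,0]); delta(T,Rtool(-ZZ,ts))
E
```

```text
fixpos [ 0.4115 -0.0277  0.0122] ffix [ 0.6 -0.6 -0.8] w 49.0 tq [-0.01 -0.01 -0.03] q [ 0.62  0.78 -0.13  1.81  0.17  0.56 -1.44] t 13.4667
[ 0.4807 -0.3483  0.0122]
t [-0.0044  0.0023 -0.0127] turn [ 0.0001  0.0017 -0.0006] deg 0.1
```

View pics/w6.png

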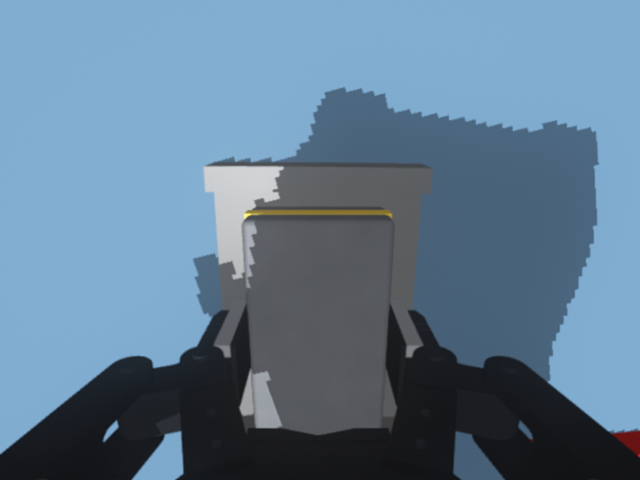

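The wrist view shows the pack inside the tray: far edge at row 218, columns 245–391; lip rows 165–190, columns 205–431. It is centred across, and I check the gap to the lip before the last millimetres.

```bash
python3 - <<'E'
from h import *
s=env.get_state(); c=env.get_calibration('wrist'); p=s['tcp_pos']
T=np.array([.4765,-.3463,0]); tx=np.array([.9676,-.2525,0]); ts=-np.array([.2525,.9676,0])
def show(n,uv,z):
    q=plane(c,uv,z)-T; print(n,np.c_[q@tx,q@ts].round(4))
show('pack far',[(245,218),(391,218)],p[2]+.0192)
show('lip inner top / outer',[(215,190),(420,190),(205,165),(431,165)],.016)
E
```

```text
pack far [[ 0.0497 -0.0222]
 [ 0.0498  0.0245]]
lip inner top / outer [[ 0.0561 -0.0354]
 [ 0.0562  0.0373]
 [ 0.0649 -0.0383]
 [ 0.0651  0.0406]]
```

Emit:
carry_out:
  commands:
    - {"jaw": 0.035,"tx": 0,"ty": 0,"tz": -0.001,"ax": 0,"ay": 0,"az": 0}
    - {"jaw": 0.035,"tx": 0,"ty": 0,"tz": -0.002,"ax": 0,"ay": 0,"az": 0}
    - {"jaw": 0.035,"tx": 0,"ty": 0,"tz": -0.002,"ax": 0,"ay": 0,"az": 0}

```text
time_s: 13.77
tcp_pos: [0.4805, -0.3488, 0.0103]
ee_rot: [1.395, 1.076, -1.393]
force: [0.6, -0.6, -1.3]
width: 0.577
```

Gap to the far lip is 6.4 mm against 6 mm ideal. Not touching yet, so lower further.

Emit:
carry_out:
  commands:
    - {"jaw": 0.035,"tx": 0,"ty": 0,"tz": -0.0008,"ax": 0,"ay": 0,"az": 0}
    - {"jaw": 0.035,"tx": 0,"ty": 0,"tz": -0.0016,"ax": 0,"ay": 0,"az": 0}
    - {"jaw": 0.035,"tx": 0,"ty": 0,"tz": -0.0016,"ax": 0,"ay": 0,"az": 0}

```text
time_s: 14.02
tcp_pos: [0.4805, -0.3487, 0.0089]
ee_rot: [1.395, 1.077, -1.394]
force: [-4.1, 2.6, 12.2]
width: 0.575
```

Contact is made (12 N upward). I open gently and lift.

Emit:
carry_out:
  commands:
    - {"jaw": 0.06,"tx": 0,"ty": 0,"tz": 0.0005,"ax": 0,"ay": 0,"az": 0}
    - {"jaw": 0.065,"tx": 0,"ty": 0,"tz": 0.0005,"ax": 0,"ay": 0,"az": 0}
    - {"jaw": 0.07,"tx": 0,"ty": 0,"tz": 0.0005,"ax": 0,"ay": 0,"az": 0}
    - {"jaw": 0.07,"tx": 0,"ty": 0,"tz": 0.0005,"ax": 0,"ay": 0,"az": 0}
    - {"jaw": 0.07,"tx": 0,"ty": 0,"tz": 0.015,"ax": 0,"ay": 0,"az": 0}
    - {"jaw": 0.07,"tx": 0,"ty": 0,"tz": 0.045,"ax": 0,"ay": 0,"az": 0}
    - {"jaw": 0.07,"tx": 0,"ty": 0,"tz": 0.085,"ax": 0,"ay": 0,"az": 0}
    - {"jaw": 0.07,"tx": 0,"ty": 0,"tz": 0.125,"ax": 0,"ay": 0,"az": 0}
    - {"jaw": 0.07,"tx": 0,"ty": 0,"tz": 0.165,"ax": 0,"ay": 0,"az": 0}
    - {"jaw": 0.07,"tx": 0,"ty": 0,"tz": 0.17,"ax": 0,"ay": 0,"az": 0}

```text
time_s: 14.85
tcp_pos: [0.4824, -0.35, 0.1849]
ee_rot: [1.396, 1.069, -1.39]
force: [0.1, -0.4, -0.5]
width: 0.819
```

```bash
python3 - <<'E'
from h import *
st(); im,d,c=grab('wrist','w7.png')
T=np.array([.4765,-.3463,0]); tx=np.array([.9676,-.2525,0]); ts=-np.array([.2525,.9676,0])
P,uv=cloud(c,d); q=P-T; a=np.c_[q@tx,q@ts,P[:,2]]; n=(abs(a[:,0])<.1)&(abs(a[:,1])<.07)
k=n&(a[:,2]>.021)&(a[:,2]<.04); r=cv2.minAreaRect(a[k,:2].astype(np.float32)); print('pack',r,np.percentile(a[k,2],[5,50,95]).round(4))
k=n&(a[:,2]>.011)&(a[:,2]<.018); print('lip x',np.percentile(a[k,0],[1,99]).round(4))
it,dt,ct=grab('top','t7.png'); s,ds,cs=grab('side','s7.png')
for nm,(I,dd,cc) in {'top':(it,dt,ct),'side':(s,ds,cs)}.items():
    P,uv=cloud(cc,dd,I.max(2)<80); Q=P-FO; a=np.c_[Q@U1,Q@FY,Q@AX]
    k=(abs(a[:,0]+.03)<.06)&(abs(a[:,1]-.049)<.06)&(a[:,2]>.14)&(a[:,2]<.19); m=np.percentile(a[k,2],90); k&=a[:,2]>m-.005; print(nm,'wing',m,cv2.minAreaRect(a[k,:2].astype(np.float32)))
    f=fix(P); k=(abs(f[:,0])<.03)&(abs(f[:,1]+.14)<.04)&(f[:,2]>.075)&(f[:,2]<.1); print(nm,'handle',cv2.minAreaRect(f[k][:,:2].astype(np.float32)) if k.sum() else None)
v=np.hstack([cv2.resize(it[120:300,110:430],(400,225)),cv2.resize(s[160:460,150:470],(240,225))]); cv2.imwrite('pics/f.png',np.vstack([v,cv2.resize(im,(640,340))])[:,:,::-1])
E
```

```text
fixpos [ 0.4127 -0.0256  0.1849] ffix [ 0.4  0.2 -0.5] w 69.9 tq [-0.04 -0.08 -0.03] q [ 0.65  0.53 -0.17  1.73  0.11  0.89 -1.39] t 14.85
pack ((-0.00035557523369789124, 0.0007731486111879349), (0.05024144798517227, 0.09703342616558075), 89.88971710205078) [0.0244 0.0258 0.0269]
lip x [-0.0613  0.0639]
top wing 0.17625680692120063 ((-0.033879444003105164, 0.049644213169813156), (0.06199783459305763, 0.018161147832870483), 36.2362060546875)
top handle ((9.191688150167465e-05, -0.14267420768737793), (0.02383865788578987, 0.02429167553782463), 57.079368591308594)
side wing 0.17756677298895565 ((-0.03195983171463013, 0.04777258634567261), (0.05624855309724808, 0.017189517617225647), 34.741214752197266)
side handle ((-0.0027292463928461075, -0.14363355934619904), (0.02351224422454834, 0.022532474249601364), 44.63288879394531)
```

View pics/f.png

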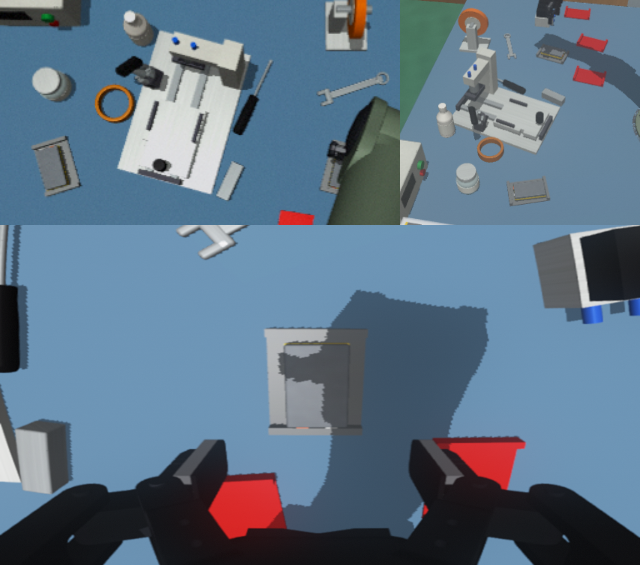

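The final view shows the pack flat between the tray lips (centre about (318,385)). The wing is parked, the shuttle is out, and everything else is where it was. I hand in.

```bash
python3 -c "
from h import *
env.sign_off()"
```

```text
the job is handed in; nothing more can be done
```

The job is done and handed in at about 15 s of robot time, well under the 69 s limit. `sign_off` reports no verdict.

What the last checks showed:

- **Plunger:** I pulled the knob 23 mm, twisted it 1.2 rad and let go. It still reads about 13 mm out and 69° turned, so it holds in its notch by itself.
- **Shuttle:** it was drawn out until the end stop resisted with about 30 N. The handle moved 149.6 mm in the top view and 150.0 mm in the side view.
- **Pack:** it lies flat in the empty tray, within about 2 mm of centre lengthwise and 1 mm across. I lowered it to contact (12 N) before opening the gripper, and nothing is touching it now.
- **Other things:** the other pack and the loose objects look unmoved in the final pictures; I did not measure them.

Checks that disagreed:

- **Handle grip:** closing on it briefly gave about 31 N sideways and up to 37 N vertically at the wrist. The likely cause is a slightly off-centre grip. The sideways force eased as soon as I pulled; the vertical force kept swinging until I let go.
- **Wrist camera:** it disagreed with the overhead view by 2–4 mm on the wing and the handle.

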